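# Lock the scanning stage for transport

## Robot

A 6-joint arm with a two-finger parallel gripper is mounted at the origin on the work surface; the furniture and walls round the work are solid. World frame = base frame: x ahead of the robot, y to its left, z up, the work surface at z = 0. Lengths are in m, angles in rad, forces in N, time in s.
With the tool pointing down it reaches from about 0.25 to 0.775 m from the base axis. Payload 4 kg.
Tool frame: the origin (TCP) lies at the centre of the arm's flange, where the gripper is bolted on; the fingertips stand 199 mm ahead of it and the grasp point (between the pads) lies 180 mm ahead of it (robot.tcp_to_tips is the z of the fingertips in the tool frame, in m); z points along the fingers, y is the line along which they close (so a half turn about z gives the same grasp; the last joint's range is limited). The gripper opens to 94 mm and grips with 3 to 60 N. Pads are 16 mm wide; open, the fingers measure 119 mm over their backs; the gripper's body (75 mm by 177 mm) begins 78 mm behind the grasp point.
Start: joints at [1.141, 0.087, 1.371, -0, 1.684, -0.103], TCP at [0.177, 0.521, 0.405] pointing down, gripper open.
Joint ranges: [-3.1, 3.1], [-0.76, 2.03], [0.27, 2.55], [-1.08, 4.22], [0.17, 2.65], [-2.57, 2.57]. Speed limits (rad/s): [2.79, 2.79, 3.14, 3.14, 3.14, 3.14].

## Interface

Orientations are given as [roll, pitch, yaw] about the fixed x, y, z axes, in that order (R = Rz(yaw) Ry(pitch) Rx(roll)).
In Python, from bench import robot gives the robot as it stands.
- The arm moves only by the tool play_rows, never from a script. Its arguments are lists of equal length, an entry for each row: "translation": the shift along the tool's x, y, z scaled (see below), a list of three; "twist": the turn, a rotation vector about the tool's x, y, z scaled (see below), a list of three; "gripper": the opening, from -1 (shut) to 1 (fully open). A call has 1 to 8 rows; each row shifts and turns the commanded pose from where the row before left it, along the tool's axes as they then stand; what a row does not reach is not made up. The controller multiplies each number of a shift by 0.04 m and each number of a turn by 0.1 rad. A row lasts 1/10 s, in which the tool goes at most 50 mm and 8.59 degrees, less where a joint would pass 70% of its speed; a pose out of reach is approached as far as the arm can. A call with a number of a shift or a turn outside -1 to 1 is refused whole. A call with a gripper value outside its range is refused whole. The fingers move at their own pace and stop on an object; the grip force is fixed at half the most. Time passes only in rows, so rows that do not move let the fingers close. It gives the time, the measured TCP pose, the force, the opening and the grip force at its end, in the units of the state.
- robot.get_obs(): the state, without advancing time (a new reading comes with each control period).
- robot.snapshot(name): name is "side" or "top"; returns the picture (480x640x3 uint8, red, green, blue); there is no depth.
- robot.camera_model(name): a dict with "camera_matrix" (3x3 intrinsics, pixels), "rvec" (rotation vector, rad) and "tvec" (3), from world to camera coordinates, as OpenCV has them. Camera axes: x right, y down, z forward; pixel columns grow to the right and rows downward; lengths in m; the calibration is good to about 2 mm. A picture is of the moment at which its call begins. camera_model takes no time and is no camera call.
- robot.close_job(): hands the job in; it is judged then, once.
Trained networks look in the newest picture that a camera, given by its name, has taken for a name from the list of things; names that differ only in an ending like _2 or _b are one class to them, and where a whole thing is asked for, a point or a joint stands for the part that bears it (a point fixed in the world has none). Each returns a list of dicts, best first, with "score" (0 to 1); they miss things now and then, are a little off and sometimes report something else, mostly with a low value. They report only what shows in the picture. A call takes as long as a camera call. They do not tell look-alikes from the thing itself.
- robot.recognise(name, camera): "centre" ([x, y, z] in m, in world coordinates, good to about 4 mm: the middle of the surface that is visible of it).
- robot.spot_point(name, camera): "centre" ([x, y, z] in m, in world coordinates, good to about 4 mm: a listed point, or the origin of a listed thing).
The state is a dict: "time": time; "joint_positions": joint angles; "qvel": joint speeds; "joint_torque": joint torques, N m; "tool_pos": TCP position; "ee_rot": TCP orientation; "wrist_force": force on the tool from outside, world axes, zero at the start; "wrist_torque": the same for the moment, N m; "width": finger opening in m; "finger_force": force on a finger pad.
Only numpy, scipy, OpenCV 4.12 (cv2) and the standard library are available. Lean on these libraries where they do the work, as an engineer would, in place of code of your own. Each camera call takes 0.05 s, during which the arm holds its last target. There are 200 camera calls.

## Task

Lock the scanning stage for transport: slide its carriage fully home to the stop under the bridge, then take the long-handled locking pin from the pin stand and put it upright through the eye of the bridge and the carriage's lug until its collar sits flush on the bridge. Leave the short pin in the stand, the carriage parked, and do not push the other things on the bench about.

Things in the scene. Friction and masses are not known exactly. Their poses are not given: they have to be found in the camera images.
- stage: Scanning stage, fixed to the bench: aluminium base plate 160 x 74 x 12 mm (from x -86 to +74 mm) with two steel rails and, near its far end, a grey bridge (30 mm along x, 66 mm along y, on two posts, underside 50 mm and top 58 mm above the bench). Origin: on the base's centre line at bench height. Its +x axis runs along the rails toward the bridge (the parking direction), z up.
- eye (a point): Centre of the 13 mm hole (the eye) through the 8 mm thick bridge, at the bridge's upper surface, on the stage's centre line at x +50 mm, 58 mm above the bench.
- carriage (a joint): Position of the dark steel carriage (60 x 66 x 12 mm, top 34 mm above the bench) along the stage's +x, in m: 0 is farthest from the bridge, 0.05 is fully home at the stop, where the hole in its lug lies exactly under the eye. It slides with about 2.5 N of friction and stays where it is left.
- carriage_knob (a point): Top centre of the upright black knob on the end of the carriage away from the bridge: 14 mm in diameter (18 mm over its foot, lowest 6 mm), 46 mm tall, from 34 to 80 mm above the bench. It moves with the carriage, which may be pushed or pulled by it.
- lug_hole (a point): Centre of the 13 mm through hole in the carriage's lug (a tongue 28 mm wide and 12 mm thick on the bridge end), at the lug's upper surface, 34 mm above the bench; 62 mm from the knob's axis along +x. The base plate below, 12 mm above the bench, has no hole.
- pin_stand: Grey block 100 x 40 x 48 mm, fixed beside the stage (its +y side), two upright 13 mm holes on its x axis at -30 and +30 mm; origin: centre of the underside. The pins stand in it either way round. (Not to be confused with the place's tall pipette stand, 0.13 m ahead-left of the base: an arm with its shoulder out to the left strikes that with its first joint past -1.13 rad; lean the tool sideways.)
- lock_pin: Locking pin, loose, upright in one hole of the stand, 60 to 130 g: steel shank 10 mm in diameter, 44 mm long, its last 6 mm tapered to 4.4 mm; above it a collar 24 mm in diameter, 5 mm thick; above that a tall round handle 18 mm in diameter, 46 mm long (49 to 95 mm above the origin). Origin: end of the tip, at 4 mm above the bench at the start; z along the pin to the handle.
- lock_pin_collar (a point): Centre of the underside of the locking pin's collar, 44 mm above the tip on the pin's axis.
- short_pin: Another pin, loose, in the other hole of the stand: shank 10 mm in diameter and only 25 mm long, low round head 26 mm in diameter and 8 mm high. Origin: the end of its tip, z up. It is to stay where it is.
- jar_red: Small jar with a screw lid, 47 mm across, 53 mm high, loose bystander. Origin: centre of its underside.
- glass_box: Small flat carton 50 x 66 x 16 mm, loose bystander, lying on the 12 mm thick light pad. Origin: centre of its underside.
- tape: Roll of tape lying flat, 66 mm across, 18 mm high, loose bystander. Origin: centre of its underside.
Mind the look-alikes: they are no part of the job. Several things look just like the stage: the one meant starts farthest from the robot's base.

How it is judged:
By the outcome, as a careful person would: the job done as asked, in the order asked, and still so for the second after the job is handed in, with the robot touching nothing.
It also fails if it takes over 42 s, if anything falls off the work surface, if the arm or the gripper's body presses on something with over 40 N, if the wrist force passes 120 N, or if a joint passes its speed limit or range.

## Working session

There is one attempt and no reset: what is moved stays moved. The work goes in short steps, Python scripts to look and compute and a tool call to move; the robot and the scene stay as the last step left them, time stands still between calls to the robot, and variables do not carry over. Pictures are saved under pics/ and viewed, at most 10 in all, crops included, and the job is handed in when it is done.

Besides the shell and the picture viewer there is one more tool, called by a JSON object that holds its "method" and its "body". play_rows: Moves the arm, as the interface text tells. Its arguments: {"type":"object","properties":{"translation":{"type":"array","items":{"type":"array","items":{"type":"number","minimum":-1,"maximum":1}}},"twist":{"type":"array","items":{"type":"array","items":{"type":"number","minimum":-1,"maximum":1}}},"gripper":{"type":"array","items":{"type":"number"}}},"required":["translation","twist","gripper"]}

```bash
mkdir -p pics; ls
python3 - <<'E'
from bench import robot
import cv2,numpy as np
o=robot.get_obs(); print({k:np.round(v,3).tolist() for k,v in o.items()})
for c in ["side","top"]:
    im=robot.snapshot(c); cv2.imwrite(f"pics/{c}0.png",im[:,:,::-1])
    m=robot.camera_model(c); print(c,{k:np.round(v,4).tolist() for k,v in m.items()})
    R=cv2.Rodrigues(np.array(m["rvec"],float))[0]; print("cam pos",-R.T@np.array(m["tvec"]).ravel())
    for n in ["eye","carriage_knob","lug_hole","lock_pin","lock_pin_collar","short_pin","pin_stand","stage","jar_red","glass_box","tape"]:
        print(c,n,[(np.round(d["centre"],3).tolist(),round(d["score"],2)) for d in robot.spot_point(n,c)])
E
```

```text
pics
{'time': 0.0, 'joint_positions': [1.141, 0.088, 1.372, -0.0, 1.684, -0.103], 'qvel': [0.001, 0.001, 0.001, 0.001, 0.0, -0.001], 'joint_torque': [-0.001, -34.018, -30.243, 0.072, 0.033, -0.0], 'tool_pos': [0.177, 0.521, 0.404], 'ee_rot': [-3.139, -0.0, 2.815], 'wrist_force': [0.21, 0.809, -0.359], 'wrist_torque': [-0.041, 0.025, -0.005], 'finger_force': 0.0, 'width': 0.094}
side {'camera_matrix': [[533.1815, 0.0, 309.3457], [0.0, 533.1815, 238.9471], [0.0, 0.0, 1.0]], 'rvec': [2.1607, -0.2301, 0.139], 'tvec': [-0.3904, -0.0572, 1.0257]}
cam pos [ 0.18358116 -0.94174315  0.53581261]
side eye [([0.18, -0.36, 0.052], 0.88), ([0.345, -0.477, 0.059], 0.64)]
side carriage_knob [([0.319, -0.366, 0.081], 0.81), ([0.138, -0.257, 0.081], 0.8)]
side lug_hole [([0.161, -0.313, 0.034], 0.68)]
side lock_pin []
side lock_pin_collar [([0.379, -0.423, 0.044], 0.93), ([0.462, -0.216, 0.008], 0.67)]
side short_pin [([0.412, -0.379, 0.028], 0.54)]
side pin_stand [([0.396, -0.409, -0.001], 0.87)]
side stage [([0.332, -0.431, 0.001], 0.73), ([0.158, -0.31, -0.0], 0.68)]
side jar_red [([0.36, -0.098, -
[... 215 characters left out ...]
 -2.1918, 0.1174], 'tvec': [-0.2568, 0.3791, 1.1238]}
cam pos [ 0.25003901 -0.26353398  1.15780667]
top eye [([0.341, -0.476, 0.056], 0.94), ([0.184, -0.357, 0.061], 0.73)]
top carriage_knob [([0.321, -0.37, 0.081], 0.76), ([0.138, -0.256, 0.076], 0.58)]
top lug_hole [([0.164, -0.314, 0.033], 0.88), ([0.332, -0.43, 0.036], 0.57)]
top lock_pin [([0.375, -0.425, 0.004], 0.72)]
top lock_pin_collar [([0.375, -0.425, 0.048], 0.51)]
top short_pin []
top pin_stand [([0.398, -0.403, 0.003], 0.64)]
top stage [([0.329, -0.426, -0.001], 0.78)]
top jar_red [([0.365, -0.098, 0.0], 0.95), ([0.398, -0.406, 0.0], 0.31)]
top glass_box [([0.464, -0.22, 0.007], 0.87)]
top tape [([0.493, -0.403, -0.002], 0.94)]
```

View pics/top0.png

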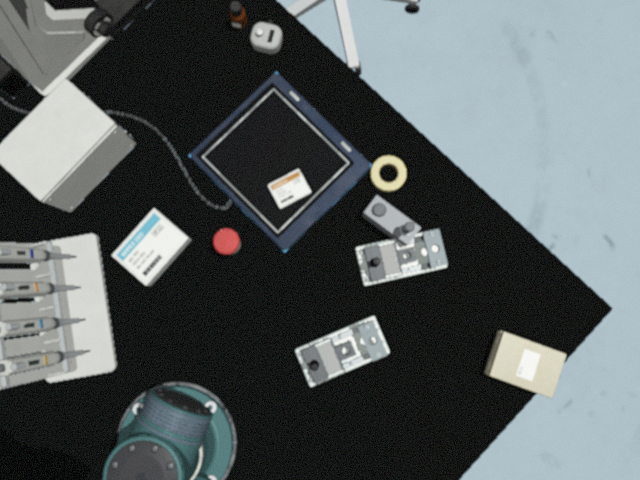

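View pics/side0.png

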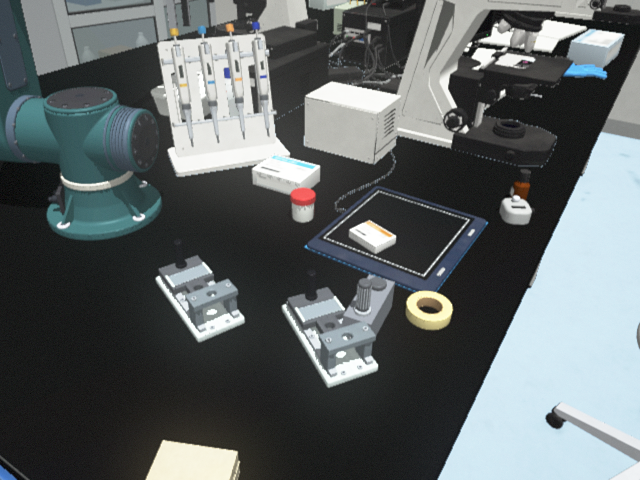

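The target stage is the right-hand one: about (400,255) px in top, (330,330) in side. The tall lock pin stands in the near hole of the stand, at (405,235) in top and (363,293) in side. The low-headed short pin is at (378,208) in top. I'll enlarge both views to triangulate.

Run:
```python
import cv2,numpy as np
t=cv2.imread("pics/top0.png")[190:290,355:450]; s=cv2.imread("pics/side0.png")[260:390,285:390]
f=lambda a:cv2.resize(a,None,fx=4,fy=4,interpolation=cv2.INTER_CUBIC)
t,s=f(t),f(s); o=np.zeros((520,800,3),np.uint8); o[:400,:380]=t; o[:,380:]=s
cv2.imwrite("pics/crop0.png",o)
```

```text
(no output)
```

View pics/crop0.png

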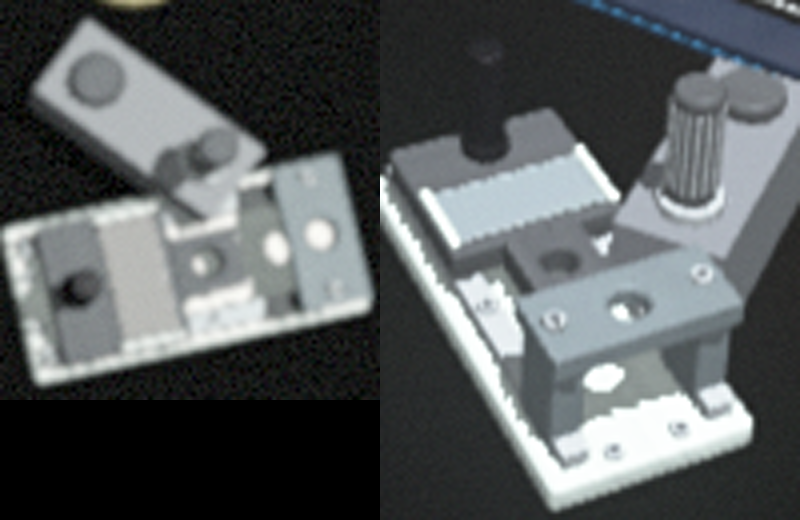

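```bash
cat > h.py <<'E'
import cv2,numpy as np
from scipy.optimize import least_squares
from bench import robot
M={c:robot.camera_model(c) for c in("top","side")}
def proj(c,P):
    m=M[c]; return cv2.projectPoints(np.atleast_2d(np.float64(P)),np.float64(m["rvec"]),np.float64(m["tvec"]),np.float64(m["camera_matrix"]),None)[0][:,0]
def tri(pt,ps):
    r=least_squares(lambda P:np.r_[proj("top",P)[0]-pt,proj("side",P)[0]-ps],[.35,-.4,.05]); return r.x,np.abs(r.fun).max()
E
python3 - <<'E'
from h import *
T=lambda u,v:np.array([355+(u+.5)/4-.5,190+(v+.5)/4-.5]); S=lambda u,v:np.array([285+(u-380+.5)/4-.5,260+(v+.5)/4-.5])
d=dict(handle=(T(215,150),S(700,90)),eye=(T(320,237),S(631,308)),lug=(T(207,262),S(560,264)),knob=(T(82,288),S(486,46)),short=(T(97,78),S(755,88)))
for k,(a,b) in d.items():
    x,e=tri(a,b); print(k,x.round(4),round(e,2))
z=dict(eye=.058,lug=.034,knob=.08)
def P(q,k):
    x,y,w,j=q; s=dict(eye=.05,lug=j,knob=j-.062)[k]
    return [x+s*np.cos(w),y+s*np.sin(w),z[k]]
r=least_squares(lambda q:np.concatenate([np.r_[proj("top",P(q,k))[0]-d[k][0],proj("side",P(q,k))[0]-d[k][1]] for k in z]),[.33,-.43,-1.4,0.])
print(r.x.round(4),r.fun.round(2)); 
for k in z: print(k,np.round(P(r.x,k),4))
h=least_squares(lambda q:np.r_[proj("top",[*q,.099])[0]-d["handle"][0],proj("side",[*q,.099])[0]-d["handle"][1]],[.37,-.42]); print("handle@.099",h.x.round(4),h.fun.round(2))
E
```

```text
handle [ 0.3787 -0.4248  0.0947] 0.05
eye [ 0.3428 -0.4768  0.0532] 0.12
lug [ 0.3334 -0.4286  0.0294] 0.73
knob [ 0.3204 -0.3663  0.0777] 0.28
short [ 0.4174 -0.3787  0.0529] 0.27
[ 3.3240e-01 -4.2960e-01 -1.3756e+00 -2.0000e-04] [ 1.53  0.26  0.14 -1.62  0.66  1.09  0.06 -2.09  1.36  0.23  0.52 -0.32]
eye [ 0.3421 -0.4786  0.058 ]
lug [ 0.3323 -0.4294  0.034 ]
knob [ 0.3203 -0.3685  0.08  ]
handle@.099 [ 0.3778 -0.4265] [ 1.38  0.13 -0.07 -1.65]
```

```bash
cat >> h.py <<'E'
def rows(wps,dmax=.04,start=None):
    """wps: list of (x,y,z,yaw,n) ; prints rows in tool axes (tool kept pointing down)"""
    o=robot.get_obs(); p,yaw=start or (np.array(o["tool_pos"]),o["ee_rot"][2]); p=np.array(p,float)
    tr=[];tw=[]
    for x,y,z,w,n in wps:
        t=np.array([x,y,z]); dw=(w-yaw+np.pi)%(2*np.pi)-np.pi
        for i in range(n,0,-1):
            d=(t-p)/i; dy=dw/n
            R=np.array([[np.cos(yaw),np.sin(yaw),0],[np.sin(yaw),-np.cos(yaw),0],[0,0,-1]])
            a=np.round(R.T@d/.04,3); b=round(-dy/.1,3); tr.append(a.tolist()); tw.append([0,0,b])
            p=p+R@a*.04; yaw-=b*.1
            if max(abs(a))>1 or abs(b)>1 or np.linalg.norm(d)>.05: print("TOO BIG",a,b)
    for k in range(0,len(tr),8): print("T",tr[k:k+8],"\nW",tw[k:k+8])
def st():
    o=robot.get_obs(); print({k:np.round(o[k],4).tolist() for k in("time","joint_positions","tool_pos","ee_rot","wrist_force","width","finger_force")}); return o
E
python3 - <<'E'
from h import *
# furniture heights: intersect side ray with given y planes
def ray(c,px,ax,val):
    m=M[c];R=cv2.Rodrigues(np.float64(m["rvec"]))[0];C=-R.T@np.float64(m["tvec"]).ravel()
    d=R.T@np.linalg.inv(m["camera_matrix"])@[*px,1]; return (C+d*(val-C[ax])/d[ax]).round(3)
print("stand foot corners top",[ray("top",p,2,0.01) for p in((97,235),(115,375),(0,240))])
print("stand top side", [ray("side",p,1,v) for p in((175,32),(258,22)) for v in(.15,.25,.35)])
print("white box",ray("top",(65,85),2,.12),ray("top",(133,145),2,.12),[ray("side",(305,92),1,v) for v in(.15,.25,.35)])
rows([(.2,.5,.56,2.815,4),(.4,.25,.56,2.4,9),(.42,-.05,.5,2.1,8),(.317,-.34,.33,1.771,9)])
E
```

```text
stand foot corners top [array([0.388, 0.148, 0.01 ]), array([0.128, 0.111, 0.01 ]), array([0.383, 0.33 , 0.01 ])]
stand top side [array([0.167, 0.15 , 0.285]), array([0.166, 0.25 , 0.263]), array([0.164, 0.35 , 0.24 ]), array([0.327, 0.15 , 0.298]), array([0.34 , 0.25 , 0.276]), array([0.353, 0.35 , 0.254])]
white box [0.64  0.169 0.12 ] [0.53  0.049 0.12 ] [array([0.422, 0.15 , 0.153]), array([0.444, 0.25 , 0.118]), array([0.466, 0.35 , 0.083])]
T [[-0.181, -0.077, -0.971], [-0.181, -0.076, -0.971], [-0.18, -0.077, -0.97], [-0.181, -0.077, -0.971], [-0.749, -0.48, 0.0], [-0.77, -0.445, 0.0], [-0.79, -0.408, 0.0], [-0.808, -0.372, 0.0]] 
W [[0, 0, np.float64(-0.001)], [0, 0, np.float64(-0.001)], [0, 0, np.float64(-0.001)], [0, 0, np.float64(-0.001)], [0, 0, np.float64(0.461)], [0, 0, np.float64(0.461)], [0, 0, np.float64(0.461)], [0, 0, np.float64(0.461)]]
T [[-0.824, -0.334, 0.0], [-0.839, -0.296, 0.0], [-0.851, -0.257, 0.0], [-0.862, -0.217, 0.0], [-0.871, -0.177, 0.0], [-0.679, -0.649, 0.188], [-0.703, -0.623, 0.187], [-0.726, -0.597, 0.188]] 
W [[0, 0, np.float64(0.461)], [0, 0, 
[... 220 characters left out ...]
0.541, 0.188], [-0.788, -0.511, 0.187], [-0.807, -0.481, 0.188], [-0.824, -0.451, 0.187], [-0.551, -0.654, 0.472], [-0.574, -0.633, 0.472], [-0.597, -0.612, 0.472]] 
W [[0, 0, np.float64(0.375)], [0, 0, np.float64(0.375)], [0, 0, np.float64(0.375)], [0, 0, np.float64(0.375)], [0, 0, np.float64(0.375)], [0, 0, np.float64(0.366)], [0, 0, np.float64(0.366)], [0, 0, np.float64(0.366)]]
T [[-0.619, -0.59, 0.472], [-0.64, -0.566, 0.472], [-0.661, -0.543, 0.473], [-0.68, -0.518, 0.472], [-0.698, -0.493, 0.473], [-0.717, -0.467, 0.472]] 
W [[0, 0, np.float64(0.366)], [0, 0, np.float64(0.366)], [0, 0, np.float64(0.366)], [0, 0, np.float64(0.366)], [0, 0, np.float64(0.366)], [0, 0, np.float64(0.366)]]
```

{"method": "play_rows", "body": {"translation": [[-0.18, -0.08, -0.97], [-0.18, -0.08, -0.97], [-0.18, -0.08, -0.97], [-0.18, -0.08, -0.97], [-0.75, -0.48, 0], [-0.77, -0.445, 0], [-0.79, -0.41, 0], [-0.81, -0.37, 0]], "twist": [[0, 0, 0], [0, 0, 0], [0, 0, 0], [0, 0, 0], [0, 0, 0.46], [0, 0, 0.46], [0, 0, 0.46], [0, 0, 0.46]], "gripper": [-1, -1, -1, -1, -1, -1, -1, -1]}}

```text
time: 2.0
tool_pos: [0.2892, 0.3872, 0.5601]
ee_rot: [3.141, 0.0, 2.629]
wrist_force: [1.6, 0.9, 0.1]
width: 0.033
finger_force: 0.0
```

{"method": "play_rows", "body": {"translation": [[-0.82, -0.33, 0], [-0.84, -0.3, 0], [-0.85, -0.26, 0], [-0.86, -0.22, 0], [-0.87, -0.18, 0], [-0.68, -0.65, 0.19], [-0.7, -0.62, 0.19], [-0.73, -0.6, 0.19]], "twist": [[0, 0, 0.46], [0, 0, 0.46], [0, 0, 0.46], [0, 0, 0.46], [0, 0, 0.46], [0, 0, 0.38], [0, 0, 0.38], [0, 0, 0.38]], "gripper": [-1, -1, -1, -1, -1, -1, -1, -1]}}

```text
time: 2.8
tool_pos: [0.4069, 0.1354, 0.5368]
ee_rot: [3.141, 0.0, 2.285]
wrist_force: [0.8, 0.9, 0.0]
width: 0.0003
finger_force: 0.0
```

{"method": "play_rows", "body": {"translation": [[-0.75, -0.57, 0.19], [-0.77, -0.54, 0.19], [-0.79, -0.51, 0.19], [-0.81, -0.48, 0.19], [-0.82, -0.45, 0.19], [-0.55, -0.65, 0.47], [-0.57, -0.63, 0.47], [-0.6, -0.61, 0.47]], "twist": [[0, 0, 0.38], [0, 0, 0.38], [0, 0, 0.38], [0, 0, 0.38], [0, 0, 0.38], [0, 0, 0.37], [0, 0, 0.37], [0, 0, 0.37]], "gripper": [-1, -1, -1, -1, -1, -1, -1, -1]}}

```text
time: 3.6
tool_pos: [0.3841, -0.1483, 0.4422]
ee_rot: [3.141, 0.001, 1.984]
wrist_force: [0.4, -0.1, 0.4]
width: 0.0008
finger_force: 0.0
```

Run:
```python
from h import *
st(); rows([(.3134,-.332,.256,1.771,8)]);
```

```text
{'time': 3.6, 'joint_positions': [-0.5064, -0.2295, 1.5941, 0.0002, 1.7761, -0.9198], 'tool_pos': [0.3841, -0.1483, 0.4422], 'ee_rot': [3.1409, 0.0006, 1.9842], 'wrist_force': [0.4076, -0.1383, 0.3824], 'width': 0.0008, 'finger_force': 0.0}
T [[-0.437, -0.433, 0.582], [-0.448, -0.421, 0.582], [-0.459, -0.409, 0.582], [-0.47, -0.397, 0.582], [-0.481, -0.384, 0.582], [-0.491, -0.371, 0.581], [-0.501, -0.358, 0.582], [-0.509, -0.344, 0.581]] 
W [[0, 0, np.float64(0.267)], [0, 0, np.float64(0.267)], [0, 0, np.float64(0.267)], [0, 0, np.float64(0.267)], [0, 0, np.float64(0.267)], [0, 0, np.float64(0.267)], [0, 0, np.float64(0.267)], [0, 0, np.float64(0.267)]]
```

{"method": "play_rows", "body": {"translation": [[-0.44, -0.43, 0.58], [-0.45, -0.42, 0.58], [-0.46, -0.41, 0.58], [-0.47, -0.4, 0.58], [-0.48, -0.38, 0.58], [-0.49, -0.37, 0.58], [-0.5, -0.36, 0.58], [-0.51, -0.34, 0.58]], "twist": [[0, 0, 0.27], [0, 0, 0.27], [0, 0, 0.27], [0, 0, 0.27], [0, 0, 0.27], [0, 0, 0.27], [0, 0, 0.27], [0, 0, 0.26]], "gripper": [-1, -1, -1, -1, -1, -1, -1, -1]}}

```text
time: 4.4
tool_pos: [0.314, -0.3317, 0.2563]
ee_rot: [3.141, 0.001, 1.769]
wrist_force: [0.1, 0.4, 0.8]
width: 0.0006
finger_force: 0.0
```

Run:
```python
from h import *
st(); rows([(.3134+.199*.016,-.332-.98*.016,.256,1.771,2),(.3134+.199*.06,-.332-.98*.06,.256,1.771,6)])
```

```text
{'time': 4.4, 'joint_positions': [-0.9372, -0.0414, 1.8026, 0.0002, 1.3798, -1.1359], 'tool_pos': [0.314, -0.3317, 0.2563], 'ee_rot': [3.1411, 0.0006, 1.7695], 'wrist_force': [0.0873, 0.447, 0.8346], 'width': 0.0006, 'finger_force': 0.0}
T [[-0.202, -0.007, 0.004], [-0.202, -0.008, 0.005], [-0.183, 0.0, -0.0], [-0.183, 0.0, -0.0], [-0.183, 0.0, -0.0], [-0.184, 0.0, -0.0], [-0.183, 0.0, -0.0], [-0.184, 0.0, -0.0]] 
W [[0, 0, np.float64(-0.008)], [0, 0, np.float64(-0.008)], [0, 0, np.float64(0.0)], [0, 0, np.float64(0.0)], [0, 0, np.float64(0.0)], [0, 0, np.float64(0.0)], [0, 0, np.float64(0.0)], [0, 0, np.float64(0.0)]]
```

{"method": "play_rows", "body": {"translation": [[-0.2, 0, 0], [-0.2, 0, 0], [-0.18, 0, 0], [-0.18, 0, 0], [-0.18, 0, 0], [-0.18, 0, 0], [-0.18, 0, 0], [-0.18, 0, 0]], "twist": [[0, 0, 0], [0, 0, 0], [0, 0, 0], [0, 0, 0], [0, 0, 0], [0, 0, 0], [0, 0, 0], [0, 0, 0]], "gripper": [-1, -1, -1, -1, -1, -1, -1, -1]}}

```text
time: 5.2
tool_pos: [0.3267, -0.3893, 0.2573]
ee_rot: [3.141, 0.0, 1.771]
wrist_force: [0.6, 3.7, 2.4]
width: 0.0003
finger_force: 1.5
```

{"method": "play_rows", "body": {"translation": [[-0.05, 0, 0], [-0.05, 0, 0], [-0.05, 0, 0]], "twist": [[0, 0, 0], [0, 0, 0], [0, 0, 0]], "gripper": [-1, -1, -1]}}

```text
time: 5.5
tool_pos: [0.3275, -0.3948, 0.2569]
ee_rot: [3.141, -0.0, 1.771]
wrist_force: [0.7, 2.6, 1.4]
width: 0.001
finger_force: 1.3
```

{"method": "play_rows", "body": {"translation": [[-0.05, 0, 0], [-0.05, 0, 0], [-0.04, 0, 0]], "twist": [[0, 0, 0], [0, 0, 0], [0, 0, 0]], "gripper": [-1, -1, -1]}}

```text
time: 5.8
tool_pos: [0.3286, -0.4003, 0.2569]
ee_rot: [3.141, -0.0, 1.771]
wrist_force: [1.0, 3.1, 1.4]
width: 0.0001
finger_force: 1.3
```

{"method": "play_rows", "body": {"translation": [[-0.03, 0, 0], [-0.03, 0, 0]], "twist": [[0, 0, 0], [0, 0, 0]], "gripper": [-1, -1]}}

```text
time: 6.0
tool_pos: [0.329, -0.4018, 0.2569]
ee_rot: [3.142, -0.004, 1.771]
wrist_force: [0.3, 8.4, 4.3]
width: 0.0007
finger_force: 4.2
```

{"method": "play_rows", "body": {"translation": [[-0.03, 0, 0], [-0.02, 0, 0], [0, 0, 0]], "twist": [[0, 0, 0], [0, 0, 0], [0, 0, 0]], "gripper": [-1, -1, -1]}}

```text
time: 6.3
tool_pos: [0.3292, -0.4026, 0.2569]
ee_rot: [-3.141, -0.008, 1.771]
wrist_force: [-1.7, 12.7, 7.1]
width: 0.0008
finger_force: 5.8
```

Run:
```python
from h import *
st()
for c in("top","side"):
    im=robot.snapshot(c); cv2.imwrite(f"pics/{c}1.png",im[:,:,::-1])
    for n in ("lug_hole","carriage_knob","eye"): print(c,n,[(np.round(d["centre"],4).tolist(),round(d["score"],2)) for d in robot.spot_point(n,c)])
```

```text
{'time': 6.3, 'joint_positions': [-0.9951, 0.1013, 1.6546, 0.0027, 1.3936, -1.1961], 'tool_pos': [0.3292, -0.4026, 0.2569], 'ee_rot': [-3.1412, -0.0083, 1.7713], 'wrist_force': [-1.7067, 12.6515, 7.1499], 'width': 0.0008, 'finger_force': 5.7541}
top lug_hole [([0.1627, -0.3141, 0.0326], 0.89)]
top carriage_knob [([0.1403, -0.2536, 0.0761], 0.61)]
top eye [([0.1815, -0.3594, 0.0581], 0.88)]
side lug_hole [([0.1624, -0.3141, 0.0351], 0.82), ([0.3451, -0.4781, 0.0322], 0.67)]
side carriage_knob [([0.3273, -0.415, 0.0794], 0.9), ([0.136, -0.2525, 0.0773], 0.87)]
side eye [([0.1851, -0.3612, 0.0575], 0.64), ([0.3428, -0.4762, 0.0548], 0.56)]
```

Run:
```python
from h import *
o=robot.get_obs(); p=np.array(o["tool_pos"])
rows([(.3255,-.384,.257,1.771,2),(.3255,-.384,.325,1.771,2),(.3787,-.4248,.325,0.2,17),(.3787,-.4248,.264,0.2,3)],start=(p,1.771))
```

```text
T [[0.236, 0.0, -0.001], [0.237, 0.001, -0.001], [-0.0, -0.0, -0.85], [-0.0, -0.0, -0.85], [-0.074, 0.065, -0.0], [-0.068, 0.071, -0.0], [-0.061, 0.077, -0.0], [-0.054, 0.083, -0.0]] 
W [[0, 0, -0.0], [0, 0, -0.0], [0, 0, -0.0], [0, 0, -0.0], [0, 0, 0.924], [0, 0, 0.924], [0, 0, 0.924], [0, 0, 0.924]]
T [[-0.046, 0.087, -0.0], [-0.038, 0.091, -0.0], [-0.029, 0.094, -0.0], [-0.02, 0.097, -0.0], [-0.011, 0.098, -0.0], [-0.002, 0.099, -0.0], [0.007, 0.098, -0.0], [0.016, 0.097, -0.0]] 
W [[0, 0, 0.924], [0, 0, 0.924], [0, 0, 0.924], [0, 0, 0.924], [0, 0, 0.924], [0, 0, 0.924], [0, 0, 0.924], [0, 0, 0.924]]
T [[0.025, 0.096, -0.0], [0.033, 0.093, -0.0], [0.042, 0.089, -0.0], [0.049, 0.085, -0.0], [0.058, 0.081, -0.0], [-0.0, -0.0, 0.508], [-0.0, -0.0, 0.508], [-0.0, -0.0, 0.509]] 
W [[0, 0, 0.924], [0, 0, 0.924], [0, 0, 0.924], [0, 0, 0.924], [0, 0, 0.924], [0, 0, 0.001], [0, 0, 0.001], [0, 0, 0.001]]
```

{"method": "play_rows", "body": {"translation": [[0.24, 0, 0], [0.24, 0, 0], [0, 0, -0.85], [0, 0, -0.85], [-0.07, 0.07, 0], [-0.07, 0.07, 0], [-0.06, 0.08, 0], [-0.05, 0.08, 0]], "twist": [[0, 0, 0], [0, 0, 0], [0, 0, 0], [0, 0, 0], [0, 0, 0.92], [0, 0, 0.92], [0, 0, 0.92], [0, 0, 0.92]], "gripper": [-1, -1, -1, -1, -0.15, -0.15, -0.15, -0.15]}}

```text
time: 7.5
tool_pos: [0.3381, -0.3952, 0.3252]
ee_rot: [3.141, 0.002, 1.399]
wrist_force: [0.6, -0.9, 0.1]
width: 0.0293
finger_force: 0.0
```

{"method": "play_rows", "body": {"translation": [[-0.05, 0.09, 0], [-0.04, 0.09, 0], [-0.03, 0.09, 0], [-0.02, 0.1, 0], [-0.01, 0.1, 0], [0, 0.1, 0], [0.01, 0.1, 0], [0.02, 0.1, 0]], "twist": [[0, 0, 0.92], [0, 0, 0.92], [0, 0, 0.92], [0, 0, 0.92], [0, 0, 0.92], [0, 0, 0.92], [0, 0, 0.92], [0, 0, 0.92]], "gripper": [-0.15, -0.15, -0.15, -0.15, -0.15, -0.15, -0.15, -0.15]}}

```text
time: 8.3
tool_pos: [0.3638, -0.4145, 0.325]
ee_rot: [3.14, 0.001, 0.663]
wrist_force: [0.3, 0.3, -0.2]
width: 0.04
finger_force: 0.0
```

{"method": "play_rows", "body": {"translation": [[0.025, 0.095, 0], [0.033, 0.093, 0], [0.042, 0.09, 0], [0.05, 0.085, 0], [0.058, 0.08, 0]], "twist": [[0, 0, 0.93], [0, 0, 0.93], [0, 0, 0.93], [0, 0, 0.93], [0, 0, 0.93]], "gripper": [-0.15, -0.15, -0.15, -0.15, -0.15]}}

```text
time: 8.8
tool_pos: [0.3794, -0.4265, 0.325]
ee_rot: [3.14, 0.001, 0.198]
wrist_force: [-0.4, -0.3, 0.1]
width: 0.0397
finger_force: 0.0
```

Run:
```python
from h import *
st(); rows([(.3787,-.4248,.264,0.2,4)])
t=robot.snapshot("top")[190:290,355:450];s=robot.snapshot("side")[230:360,285:390]
f=lambda a:cv2.resize(a,None,fx=4,fy=4,interpolation=cv2.INTER_CUBIC)[:,:,::-1]
o=np.zeros((520,800,3),np.uint8); o[:400,:380]=f(t); o[:,380:]=f(s); cv2.imwrite("pics/crop1.png",o)
```

```text
{'time': 8.8, 'joint_positions': [-0.9427, 0.1614, 1.4468, -0.0012, 1.5321, 0.4306], 'tool_pos': [0.3794, -0.4265, 0.325], 'ee_rot': [3.14, 0.0005, 0.1976], 'wrist_force': [-0.3934, -0.3277, 0.0792], 'width': 0.0397, 'finger_force': 0.0}
T [[-0.003, -0.011, 0.381], [-0.002, -0.011, 0.381], [-0.002, -0.011, 0.381], [-0.003, -0.011, 0.382]] 
W [[0, 0, np.float64(-0.006)], [0, 0, np.float64(-0.006)], [0, 0, np.float64(-0.006)], [0, 0, np.float64(-0.006)]]
```

View pics/crop1.png

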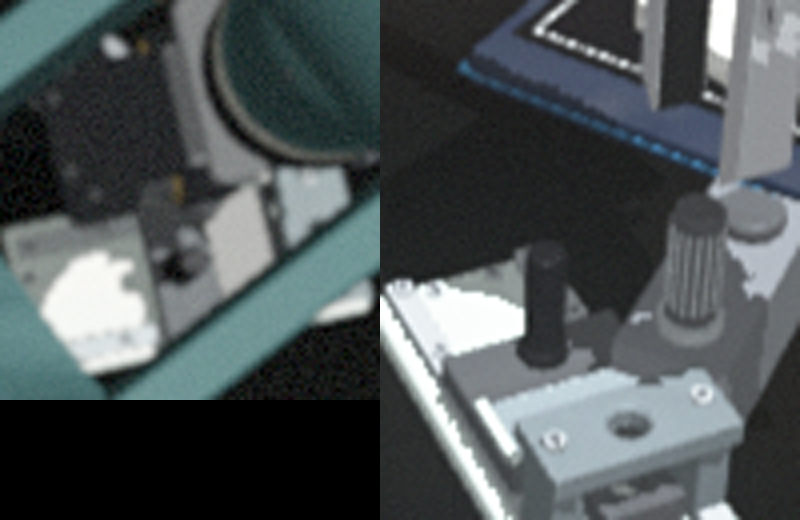

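Crop: the carriage is home, with the lug under the bridge and the eye dark inside at (630,425). The open fingers hang above and astride the handle top at (698,200). I'll descend and grip.

{"method": "play_rows", "body": {"translation": [[0, -0.011, 0.38], [0, -0.011, 0.38], [0, -0.01, 0.38], [0, -0.01, 0.38], [0, 0, 0], [0, 0, 0], [0, 0, 0], [0, 0, 0]], "twist": [[0, 0, 0], [0, 0, 0], [0, 0, 0], [0, 0, 0], [0, 0, 0], [0, 0, 0], [0, 0, 0], [0, 0, 0]], "gripper": [-0.15, -0.15, -0.15, -0.15, -1, -1, -1, -1]}}

```text
time: 9.7
tool_pos: [0.3795, -0.4251, 0.2653]
ee_rot: [3.139, -0.001, 0.202]
wrist_force: [1.4, -0.9, -0.6]
width: 0.0175
finger_force: 30.0
```

Run:
```python
from h import *
st(); p=proj("side",[.3794,-.4265,.126])[0]; print("side mid tips proj in crop1:",(p-[285,230])*4+[380,0])
```

```text
{'time': 9.7, 'joint_positions': [-0.9414, 0.1976, 1.527, -0.0003, 1.414, 0.4276], 'tool_pos': [0.3795, -0.4251, 0.2653], 'ee_rot': [3.1388, -0.001, 0.2018], 'wrist_force': [1.3571, -0.875, -0.6324], 'width': 0.0175, 'finger_force': 30.0002}
side mid tips proj in crop1: [708.97867322 135.31199125]
```

{"method": "play_rows", "body": {"translation": [[0, 0, -0.1], [0, 0, -0.3], [0, 0, -0.4], [0, 0, -0.4], [0, 0, -0.4], [0, 0, -0.4], [0, 0, 0]], "twist": [[0, 0, 0], [0, 0, 0], [0, 0, 0], [0, 0, 0], [0, 0, 0], [0, 0, 0], [0, 0, 0]], "gripper": [-1, -1, -1, -1, -1, -1, -1]}}

```text
time: 10.4
tool_pos: [0.3795, -0.4247, 0.3479]
ee_rot: [3.137, -0.003, 0.202]
wrist_force: [0.2, -0.1, -1.7]
width: 0.0172
finger_force: 30.0
```

Run:
```python
from h import *
st(); rows([(.3436,-.4771,.344,0.2,4)])
```

```text
{'time': 10.4, 'joint_positions': [-0.9412, 0.1465, 1.4179, 0.0005, 1.572, 0.4277], 'tool_pos': [0.3795, -0.4247, 0.3479], 'ee_rot': [3.1371, -0.0026, 0.2019], 'wrist_force': [0.2317, -0.0891, -1.6779], 'width': 0.0172, 'finger_force': 29.9997}
T [[-0.286, 0.276, 0.024], [-0.285, 0.276, 0.024], [-0.286, 0.276, 0.024], [-0.285, 0.275, 0.025]] 
W [[0, 0, np.float64(0.005)], [0, 0, np.float64(0.005)], [0, 0, np.float64(0.005)], [0, 0, np.float64(0.005)]]
```

{"method": "play_rows", "body": {"translation": [[-0.28, 0.275, 0], [-0.29, 0.275, 0], [-0.29, 0.275, 0], [-0.28, 0.275, 0], [0, 0, 0.1], [0, 0, 0]], "twist": [[0, 0, 0], [0, 0, 0], [0, 0, 0], [0, 0, 0], [0, 0, 0], [0, 0, 0]], "gripper": [-1, -1, -1, -1, -1, -1]}}

```text
time: 11.0
tool_pos: [0.3428, -0.4773, 0.3389]
ee_rot: [-3.139, 0.0, 0.2]
wrist_force: [-0.5, 0.6, -1.6]
width: 0.0178
finger_force: 30.0
```

Run:
```python
from h import *
st()
S=robot.snapshot("side"); T=robot.snapshot("top")
f=lambda a,k:cv2.resize(a,None,fx=k,fy=k,interpolation=cv2.INTER_CUBIC)[:,:,::-1]
o=np.zeros((600,800,3),np.uint8); o[:600,:480]=f(S[250:370,290:386],5); o[:320,480:]=f(T[200:280,370:450],4); cv2.imwrite("pics/crop2.png",o)
for n in("lock_pin","lock_pin_collar","eye"): print(n,[(np.round(d["centre"],4).tolist(),round(d["score"],2)) for d in robot.spot_point(n,"side")])
```

```text
{'time': 11.0, 'joint_positions': [-1.0446, 0.1926, 1.3827, 0.0007, 1.5688, 0.3258], 'tool_pos': [0.3428, -0.4773, 0.3389], 'ee_rot': [-3.139, 0.0002, 0.2004], 'wrist_force': [-0.4821, 0.5833, -1.5558], 'width': 0.0178, 'finger_force': 29.9997}
lock_pin [([0.3442, -0.483, 0.0746], 0.65), ([0.3325, -0.4321, 0.001], 0.31)]
lock_pin_collar [([0.3431, -0.4751, 0.1193], 0.92)]
eye [([0.3402, -0.4764, 0.0586], 0.93), ([0.1855, -0.3606, 0.0553], 0.8)]
```

View pics/crop2.png

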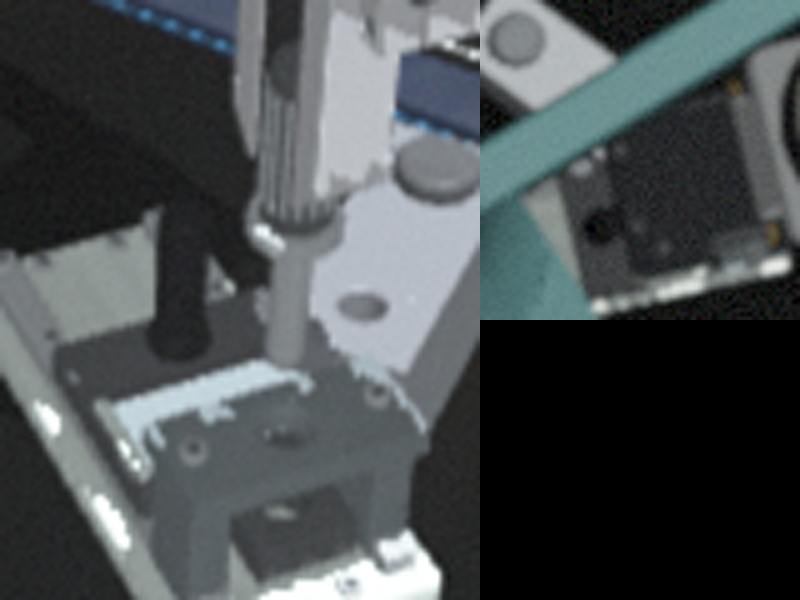

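Run:
```python
from h import *
c=lambda P:((proj("side",P)[0]-[290,250])*5+2).round(1)
e=np.array([.3428,-.4768,.0532])   # eye as triangulated (bias of the cameras included)
print("eye",c(e),"collar above",c(e+[0,0,.0196+.044]),"tip above",c(e+[0,0,.0196]),"dx10",c(e+[.01,0,.0196]),"dy10",c(e+[0,.01,.0196]))
```

```text
eye [289.4 435.3] collar above [303.5 243.8] tip above [293.6 378.5] dx10 [332.1 372.8] dy10 [282.7 351.4]
```

The side crop shows the pin held upright: collar at (295,235), tip near (288,362), eye at (290,430). I'll overlay the ideal aligned pin to read the offset.

```bash
cat > ov.py <<'E'
from h import *
def overlay(name,eye,tipdz,x0=325,y0=283,w=48,h=68,k=8):
    S=robot.snapshot("side")[y0:y0+h,x0:x0+w,::-1]; a=cv2.resize(S,None,fx=k,fy=k,interpolation=cv2.INTER_CUBIC)
    a=cv2.convertScaleAbs(a,alpha=1.5,beta=10); b=a.copy(); t=np.linspace(0,2*np.pi,60)
    def circ(dz,r,col):
        P=np.c_[eye[0]+r*np.cos(t),eye[1]+r*np.sin(t),np.full(60,eye[2]+dz)]
        q=((proj("side",P)-[x0,y0]+.5)*k).astype(int); cv2.polylines(b,[q],True,col,1)
    circ(0,.0065,(0,255,0)); circ(tipdz,.0022,(0,0,255)); circ(tipdz+.006,.005,(0,0,255)); circ(tipdz+.044,.005,(0,255,255)); circ(tipdz+.044,.012,(0,255,255)); circ(tipdz+.049,.012,(255,255,0))
    cv2.imwrite(name,np.hstack([a,b]))
E
python3 - <<'E'
from ov import *
overlay("pics/ov1.png",np.array([.3428,-.4768,.0532]),.0196)
E
```

```text
(no output)
```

View pics/ov1.png

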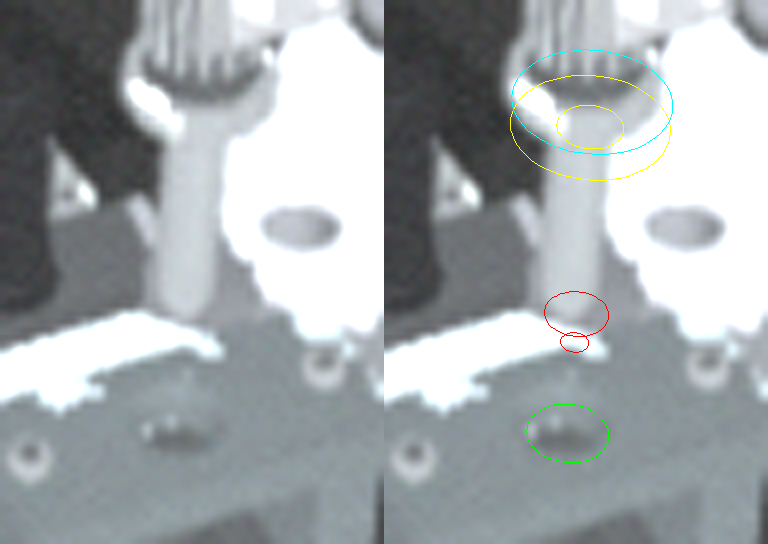

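Run:
```python
from h import *
st()
for i in range(3):
  robot.snapshot("side")
  for n in("lock_pin","lock_pin_collar","eye"): print(n,[(np.round(d["centre"],4).tolist(),round(d["score"],2)) for d in robot.spot_point(n,"side")][:2])
o=st(); e=np.array([.3428,-.4768,.0532])
# pixel measures from ov1 (8x, origin 325,283): collar outline centre-bottom, tip bottom
q=lambda u,v:np.array([325+(u+.5)/8-.5,283+(v+.5)/8-.5])
p=o["tool_pos"]; tip=np.array([p[0],p[1],p[2]-.2613])
print("nominal tip proj (8x px)",((proj("side",tip)[0]-[325,283]+.5)*8).round(1),"collar",((proj("side",tip+[0,0,.044])[0]-[325,283]+.5)*8).round(1))
```

```text
{'time': 11.3, 'joint_positions': [-1.0422, 0.1908, 1.3818, 0.0002, 1.5688, 0.3259], 'tool_pos': [0.3438, -0.4764, 0.3404], 'ee_rot': [3.1415, -0.0003, 0.2027], 'wrist_force': [-0.574, -0.5731, -0.5933], 'width': 0.0173, 'finger_force': 29.9998}
lock_pin [([0.3451, -0.477, 0.0785], 0.69)]
lock_pin_collar [([0.3403, -0.474, 0.1222], 0.65)]
eye [([0.1806, -0.3613, 0.0523], 0.85), ([0.341, -0.4801, 0.0604], 0.75)]
lock_pin [([0.3444, -0.4779, 0.0725], 0.72)]
lock_pin_collar [([0.3423, -0.4742, 0.1192], 0.76), ([0.4142, -0.3807, 0.0238], 0.31)]
eye [([0.1858, -0.3623, 0.055], 0.87), ([0.3398, -0.4826, 0.058], 0.81)]
lock_pin [([0.3447, -0.4786, 0.0759], 0.7)]
lock_pin_collar [([0.3398, -0.4709, 0.1228], 0.88)]
eye [([0.3404, -0.4748, 0.0596], 0.91), ([0.1821, -0.3611, 0.0538], 0.59)]
{'time': 11.9, 'joint_positions': [-1.0432, 0.1912, 1.3817, 0.0001, 1.5687, 0.3258], 'tool_pos': [0.3434, -0.4769, 0.3402], 'ee_rot': [-3.1415, -0.0001, 0.2018], 'wrist_force': [-0.7669, 0.0755, 0.0994], 'width': 0.0172, 'finger_force': 29.9999}
nominal tip proj (8x px) [196.4 313.1] collar [212.5  95.3]
```

{"method": "play_rows", "body": {"translation": [[0, 0.025, 0.2], [0, 0, 0.2], [0, 0, 0.1], [0, 0, 0.1], [0, 0, 0.05]], "twist": [[0, 0, 0], [0, 0, 0], [0, 0, 0], [0, 0, 0], [0, 0, 0]], "gripper": [-1, -1, -1, -1, -1]}}

```text
time: 12.4
tool_pos: [0.3435, -0.4777, 0.3134]
ee_rot: [-3.14, 0.0, 0.202]
wrist_force: [0.8, -0.2, -1.1]
width: 0.0171
finger_force: 30.0
```

{"method": "play_rows", "body": {"translation": [[0, 0, 0.05], [0, 0, 0.05], [0, 0, 0]], "twist": [[0, 0, 0], [0, 0, 0], [0, 0, 0]], "gripper": [-1, -1, -1]}}

```text
time: 12.7
tool_pos: [0.3436, -0.4778, 0.3101]
ee_rot: [-3.141, 0.0, 0.202]
wrist_force: [0.0, -1.5, -0.9]
width: 0.0172
finger_force: 30.0
```

{"method": "play_rows", "body": {"translation": [[0, 0.01, 0.08], [0, 0.01, 0.08], [0, 0, 0.08], [0, 0, 0]], "twist": [[0, 0, 0], [0, 0, 0], [0, 0, 0], [0, 0, 0]], "gripper": [-1, -1, -1, -1]}}

```text
time: 13.1
tool_pos: [0.3437, -0.4785, 0.2998]
ee_rot: [-3.14, 0.0, 0.202]
wrist_force: [0.5, 0.0, -1.0]
width: 0.0172
finger_force: 30.0
```

Run:
```python
from h import *
st()
S=robot.snapshot("side")[283:351,325:373,::-1]; cv2.imwrite("pics/in1.png",cv2.convertScaleAbs(cv2.resize(S,None,fx=8,fy=8,interpolation=cv2.INTER_CUBIC),alpha=1.5,beta=10))
```

```text
{'time': 13.1, 'joint_positions': [-1.0441, 0.2162, 1.4338, 0.0, 1.4931, 0.3248], 'tool_pos': [0.3437, -0.4785, 0.2998], 'ee_rot': [-3.1401, 0.0004, 0.2018], 'wrist_force': [0.489, 0.0322, -1.0161], 'width': 0.0172, 'finger_force': 29.9996}
```

View pics/in1.png

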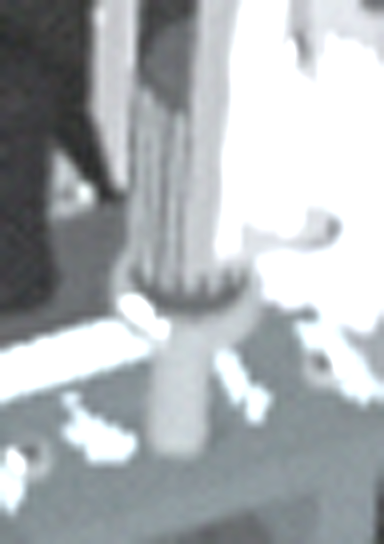

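The side crop shows the shank entering the eye: it ends at (180,455) inside the hole rim, with the collar at (185,310). Continuing down.

{"method": "play_rows", "body": {"translation": [[0, 0, 0.08], [0, 0, 0.08], [0, 0, 0.08], [0, 0, 0]], "twist": [[0, 0, 0], [0, 0, 0], [0, 0, 0], [0, 0, 0]], "gripper": [-1, -1, -1, -1]}}

```text
time: 13.55
tool_pos: [0.3437, -0.4784, 0.2902]
ee_rot: [-3.14, 0.0, 0.202]
wrist_force: [0.3, 0.4, -0.9]
width: 0.0173
finger_force: 30.0
```

{"method": "play_rows", "body": {"translation": [[0, 0, 0.08], [0, 0, 0.08], [0, 0, 0]], "twist": [[0, 0, 0], [0, 0, 0], [0, 0, 0]], "gripper": [-1, -1, -1]}}

```text
time: 13.85
tool_pos: [0.3437, -0.4785, 0.2839]
ee_rot: [-3.14, 0.0, 0.202]
wrist_force: [-1.1, 0.3, -1.3]
width: 0.0174
finger_force: 30.0
```

{"method": "play_rows", "body": {"translation": [[0, 0, 0.08], [0, 0, 0.06], [0, 0, 0]], "twist": [[0, 0, 0], [0, 0, 0], [0, 0, 0]], "gripper": [-1, -1, -1]}}

```text
time: 14.15
tool_pos: [0.3437, -0.4785, 0.2784]
ee_rot: [-3.141, 0.0, 0.202]
wrist_force: [0.8, 0.7, -1.2]
width: 0.0169
finger_force: 30.0
```

{"method": "play_rows", "body": {"translation": [[0, 0, 0.03], [0, 0, 0.03], [0, 0, 0]], "twist": [[0, 0, 0], [0, 0, 0], [0, 0, 0]], "gripper": [-1, -1, -1]}}

```text
time: 14.45
tool_pos: [0.3437, -0.4786, 0.2765]
ee_rot: [-3.141, 0.0, 0.202]
wrist_force: [-0.8, -0.3, -0.8]
width: 0.0172
finger_force: 30.0
```

{"method": "play_rows", "body": {"translation": [[0, 0, 0.03], [0, 0, 0.03], [0, 0, 0]], "twist": [[0, 0, 0], [0, 0, 0], [0, 0, 0]], "gripper": [-1, -1, -1]}}

```text
time: 14.75
tool_pos: [0.3438, -0.4786, 0.2751]
ee_rot: [3.141, -0.0, 0.202]
wrist_force: [-0.9, 1.8, 4.1]
width: 0.0172
finger_force: 30.0
```

{"method": "play_rows", "body": {"translation": [[0, 0, 0.03], [0, 0, 0.03], [0, 0, 0]], "twist": [[0, 0, 0], [0, 0, 0], [0, 0, 0]], "gripper": [-1, -1, -1]}}

```text
time: 15.05
tool_pos: [0.3437, -0.4785, 0.275]
ee_rot: [3.14, -0.0, 0.202]
wrist_force: [-3.4, 4.4, 11.5]
width: 0.0173
finger_force: 30.0
```

{"method": "play_rows", "body": {"translation": [[0, 0, -0.05], [0, 0, 0], [0, 0, 0], [0, 0, 0], [0, 0, 0]], "twist": [[0, 0, 0], [0, 0, 0], [0, 0, 0], [0, 0, 0], [0, 0, 0]], "gripper": [-1, -1, -0.2, -0.2, -0.2]}}

```text
time: 15.55
tool_pos: [0.3438, -0.4786, 0.273]
ee_rot: [-3.141, 0.0, 0.202]
wrist_force: [0.9, 0.7, -0.5]
width: 0.0363
finger_force: 0.0
```

{"method": "play_rows", "body": {"translation": [[0, 0, -0.1], [0, 0, -0.3], [0, 0, -0.6], [0, 0, -0.8], [0, 0, -0.8], [0, 0, -0.8]], "twist": [[0, 0, 0], [0, 0, 0], [0, 0, 0], [0, 0, 0], [0, 0, 0], [0, 0, 0]], "gripper": [-0.2, -0.2, -0.2, -0.2, -0.2, -0.2]}}

```text
time: 16.15
tool_pos: [0.3437, -0.4784, 0.4123]
ee_rot: [3.14, -0.001, 0.202]
wrist_force: [-0.6, 0.3, 0.7]
width: 0.0377
finger_force: 0.0
```

Run:
```python
from h import *
st()
S=robot.snapshot("side");T=robot.snapshot("top")
f=lambda a,k:cv2.resize(a,None,fx=k,fy=k,interpolation=cv2.INTER_CUBIC)[:,:,::-1]
o=np.zeros((600,800,3),np.uint8); o[:600,:520]=f(S[250:370,282:386],5); o[:210,520:]=f(T[190:295,315:455],2); cv2.imwrite("pics/fin.png",o)
for n in("lock_pin_collar","carriage_knob","short_pin","jar_red","glass_box","tape"): print(n,[(np.round(d["centre"],4).tolist(),round(d["score"],2)) for d in robot.spot_point(n,"side")][:2])
```

```text
{'time': 16.15, 'joint_positions': [-1.0441, 0.1729, 1.2603, 0.0001, 1.707, 0.3248], 'tool_pos': [0.3437, -0.4784, 0.4123], 'ee_rot': [3.1403, -0.0005, 0.2018], 'wrist_force': [-0.6026, 0.3418, 0.6765], 'width': 0.0377, 'finger_force': 0.0}
lock_pin_collar [([0.3403, -0.4731, 0.0603], 0.77)]
carriage_knob [([0.1383, -0.2525, 0.08], 0.87), ([0.3235, -0.4157, 0.0776], 0.73)]
short_pin [([0.4179, -0.3817, 0.0231], 0.51)]
jar_red [([0.3617, -0.0992, -0.0017], 0.63)]
glass_box [([0.4632, -0.2167, 0.0109], 0.96)]
tape [([0.4898, -0.4062, 0.0012], 0.64), ([0.3297, -0.415, 0.0792], 0.59)]
```

View pics/fin.png

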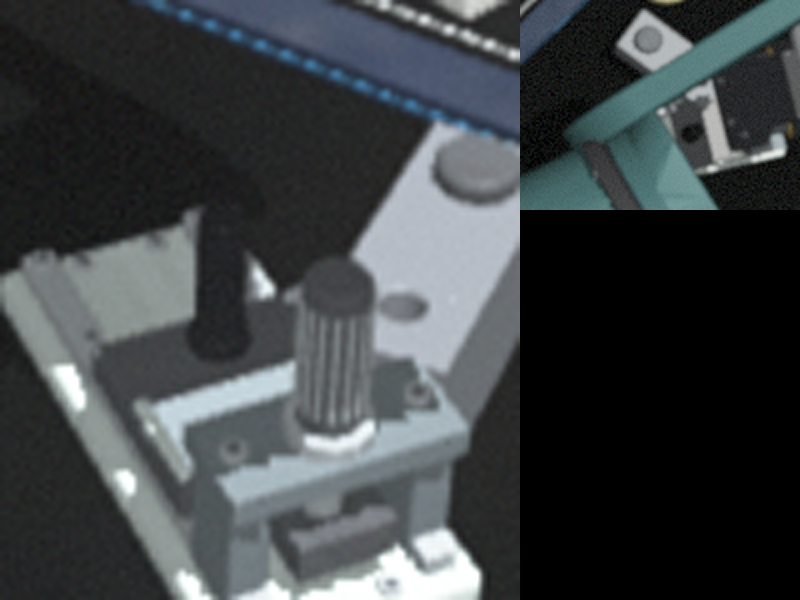

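The final crop shows the pin upright with its collar on the bridge at (335,435). The shank runs into the lug under the bridge at (325,505), the short pin is still in the stand at (475,165), and the gripper is clear. Handing in.

```bash
python3 -c "
from bench import robot
print(robot.close_job())"
```

```text
the job is handed in; nothing more can be done
None
```

The job is handed in at about 16 s of the 42 s: carriage home at the stop, long pin upright through eye and lug with its collar down on the bridge, short pin still in the stand, and nothing else seen to have moved.

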